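# Fit the nested lids and lift off the outer one

### The arm

A 6-joint arm with a two-finger parallel gripper is mounted at the origin on the work surface. World frame = base frame: x ahead of the robot, y to its left, z up, the work surface at z = 0. Lengths are in m, angles in rad, forces in N, time in s.
With the tool pointing down it reaches from about 0.25 to 0.725 m from the base axis. Payload 4 kg.
Tool frame: the origin (TCP) lies between the finger pads; the fingertips stand 25 mm ahead of it and the grasp point (between the pads) lies 6 mm ahead of it; z points along the fingers, y is the line along which they close (so a half turn about z gives the same grasp; the last joint's range is limited). The gripper opens to 85 mm and grips with 20 to 120 N. Pads are 22 mm wide; open, the fingers measure 114 mm over their backs; the gripper's body (76 mm by 85 mm) begins 54 mm behind the grasp point. The pads swing forward as they close: fully open they stand 13 mm farther back than shut.
Start: joints at [1.29, 0.241, 0.005, 1.335, 0, 1.571], TCP at [0.139, 0.48, 0.256] pointing down, gripper open.
Joint ranges: [-2.72, 2.72], [-1.05, 1.87], [-1.09, 1.28], [-1.99, 2.15], [-1.42, 1.44], [-3.14, 3.14]. Speed limits (rad/s): [2.79, 2.79, 3.14, 3.14, 3.14, 3.14].

### API

Orientations are given as a unit quaternion [x, y, z, w].
In Python, from workcell import bot gives the robot as it stands. The module is installed in compiled form; this text tells all that it offers.
- The arm moves only by the shell command python3 -m pendant 'ROWS'. ROWS is JSON, one flat list of numbers, 7 for each row, row after row: the shift along the tool's x, y, z normalised to -1 to 1, where 1 is 0.5 m, then the turn, a rotation vector about the tool's x, y, z normalised to -1 to 1, where 1 is 180 degrees, then the opening, from 0 (shut) to 1 (fully open). In form: [tx, ty, tz, ax, ay, az, fingers, tx, ty, tz, ax, ay, az, fingers, ...]. A call has exactly 10 rows; each row is the pose to reach, as a shift and turn from the pose commanded when the call began, along the tool's axes at that moment, turning the shorter way round; what a row does not reach only later rows make up. A row lasts 1/12 s, in which the tool goes at most 41.7 mm and 7.16 degrees, less where a joint would pass 70% of its speed; a pose out of reach is approached as far as the arm can. A call with a number of a shift or a turn outside -1 to 1 is refused whole. A call with a gripper value outside its range is refused whole. The fingers move at their own pace and stop on an object; the grip force is fixed at half the most. Time passes only in rows, so rows that repeat a pose let the fingers close, or fill a call up. It gives the time, the measured TCP pose, the force, the opening and the grip force at its end, in the units of the state.
- bot.get_obs(): the state, without advancing time (a new reading comes with each control period).
- bot.camera(name): name is "side" or "top" or "wrist"; returns a dict with "pixels" (384x512x3 uint8, red, green, blue), "mtx" (3x3 intrinsics, pixels), "cam_to_world" (4x4, takes a point from camera to world coordinates); the wrist camera has in their place "hand_eye" (4x4, takes a point from camera to tool coordinates, whose origin is the TCP and whose axes are the flange's). Camera axes: x right, y up, looking along -z (the intrinsics and any distortion apply to the point x, -y, -z); pixel columns grow to the right and rows downward; lengths in m; the calibration is good to about 2 mm. The wrist camera is an equidistant fisheye: a pixel r from the principal point sees the ray r / f radians off the axis. A picture is of the moment at which its call begins: read the wrist's pose just before it. There is no depth.
- bot.job_done(): hands the job in; it is judged then, once.
The state is a dict: "clock": time; "joint_pos": joint angles; "joint_vel": joint speeds; "tau": joint torques, N m; "eef_pos": TCP position; "tool_rot": TCP orientation; "ft_force": force on the tool from outside, world axes, zero at the start; "ft_torque": the same for the moment, N m; "grip_width": finger opening in m; "grasp_force": force on a finger pad.
Only numpy, scipy, OpenCV 4.12 (cv2) and the standard library are available. Lean on these libraries where they do the work, as an engineer would, in place of code of your own. Each camera call takes 0.05 s, during which the arm holds its last target. There are 200 camera calls.

### The job

Get the counting canister ready: first turn the lock collar at its foot, by its upright peg, fully home to the locked mark so that the lever lies over the plinth's tongue; then carry the two nested lids together from the walnut block, by the inner lid's post, seat them on the canister and let go. Then lift the outer lid alone by its neck until it is clear of the post, leaving the inner lid seated, and finish still holding the outer lid, level and at rest, above the canister. Leave everything else on the table where it is.

Things in the scene. Friction and masses are not known exactly. Their poses are not given: they have to be found in the camera images.
- canister: fixed: grey round plinth (150 mm across, 12 mm high) carrying an open round metal canister (90 mm outside, 82 mm inside, rim 72 mm above the table). Origin: centre of the plinth's underside. A flat 20 mm wide tongue of the plinth, the locked mark, sticks out along the canister's own -x to 115 mm from the axis
- canister_mouth (a point): centre of the canister's mouth at rim height, 72 mm above the table
- locked_mark (a point): on top of the tongue (12 mm above the table), 105 mm from the canister's axis
- collar (a joint): dark captive lock collar around the canister's foot, turning about the canister's vertical axis. 0 = unlocked, 1.2 rad = locked against its stop, lever lying right over the tongue. Grows clockwise seen from above; rubs (about 1.5 N at the peg), stays where it is left; starts at 0 to 0.35
- collar_peg (a point): top centre of the collar's upright round peg: 14 mm across, top 64 mm above the table, free for the upper 38 mm; it stands on the collar's lever, 85 mm from the canister's axis (lever and collar top: 26 mm above the table; collar 120 mm across)
- rest: fixed walnut block, 120 mm square and 14 mm high, with a round boss 92 mm across whose rim is 32 mm above the table; the two lids start nested on it. Origin: centre of the underside
- inner_lid: inner lid: metal disc 92 mm across, 5 mm thick; below it a tapered plug (77 mm across at the disc, 70 mm at the foot, 10 mm deep) that drops into the canister's mouth; a central upright round post 14 mm across, to 65 mm above the origin. Origin: centre of the disc's underside, which rests on the canister's rim when seated. 0.16 kg
- outer_lid: outer lid, loose on the inner: cap 111 mm across, top plate 4 mm thick, skirt (105 mm inside) to 13 mm below the origin, central neck 34 mm across to 28 mm above it. The inner lid's post passes through the neck (21 mm hole) and stands 32 mm proud: the post lifts both lids, the neck the outer alone. Origin: centre of the top plate's underside, 5 mm above the inner lid's origin. 0.14 kg
- mould: bystander: flat blue bead mould, 50 x 50 x 14 mm; origin at the centre of its underside
- cup: bystander: copper cup, 62 mm across, 75 mm tall; origin at the centre of its underside
- abacus: bystander: painted abacus lying flat, 140 x 284 x 24 mm; origin at the centre of its underside
- pencil_pot: bystander: grey pot, 72 mm across and 85 mm tall, with pencils up to 154 mm high; origin at the centre of its underside
- number_rods: bystander: raft of four wooden number rods lying flat, 75 x 47 x 11 mm; origin at the centre of its underside
- glue_jar: bystander: white jar, 52 mm across, 70 mm tall; origin at the centre of its underside
There are look-alikes about, which are no part of the job. Leave any pink or red look-alike of the outer_lid alone.

How it is judged:
By the outcome, as a careful person would: the job done as asked, in the order asked, and still so for the second after the job is handed in, while the arm keeps its last pose, push and grip.
It also fails if it takes over 64 s, if anything falls off the work surface, if the arm or the gripper's body presses on something with over 40 N, if the wrist force passes 120 N, or if a joint passes its speed limit or range.

## Working session

There is one attempt and no reset: what is moved stays moved. The work goes in short steps, Python scripts to look and compute and a shell command to move; the robot and the scene stay as the last step left them, time stands still between calls to the robot, and variables do not carry over. Pictures are saved under pics/ and viewed, at most 10 in all, crops included, and the job is handed in when it is done.

```bash
mkdir -p pics
cat > h.py <<'E'
import numpy as np,cv2
from workcell import bot
from scipy.spatial.transform import Rotation as R
def ray(c,px):
    d=np.array([(px[0]-c['mtx'][0][2])/c['mtx'][0][0],-(px[1]-c['mtx'][1][2])/c['mtx'][1][1],-1.])
    T=np.array(c['cam_to_world']);return T[:3,3],T[:3,:3]@d
def onz(c,px,z):
    o,d=ray(c,px);return o+d*(z-o[2])/d[2]
def proj(c,p):
    T=np.linalg.inv(np.array(c['cam_to_world']));q=T[:3,:3]@np.array(p)+T[:3,3]
    M=c['mtx'];return np.array([M[0][0]*q[0]/-q[2]+M[0][2],M[1][1]*-q[1]/-q[2]+M[1][2]])
def save(n,px): cv2.imwrite('pics/'+n,np.ascontiguousarray(px[:,:,::-1]))
def wray(c,o,px):
    "fisheye ray; o = obs just before"
    M=np.array(c['mtx']);u=(px[0]-M[0,2])/M[0,0];v=(px[1]-M[1,2])/M[1,1];t=np.hypot(u,v)
    s=np.sin(t)/t if t>1e-9 else 1
    d=np.array([u*s,-v*s,-np.cos(t)]);H=np.array(c['hand_eye']);Rt=R.from_quat(o['tool_rot']).as_matrix()
    return np.array(o['eef_pos'])+Rt@H[:3,3],Rt@H[:3,:3]@d
def wonz(c,o,px,z):
    p,d=wray(c,o,px);return p+d*(z-p[2])/d[2]
E
python3 - <<'E'
from h import *
o=bot.get_obs();print(o)
a=bot.camera('top');b=bot.camera('side')
print(a['mtx'],a['cam_to_world'],b['cam_to_world'])
np.savez('c.npz',**{'t_'+k:a[k] for k in a if k in('pixels','mtx','cam_to_world')},**{'s_'+k:b[k] for k in b if k in('pixels','mtx','cam_to_world')})
save('top0.png',cv2.resize(a['pixels'],(800,600),interpolation=cv2.INTER_CUBIC));save('side0.png',cv2.resize(b['pixels'],(800,600),interpolation=cv2.INTER_CUBIC))
E
```

```text
{'clock': 0.0, 'joint_pos': array([ 1.29002803e+00,  2.41394631e-01,  3.67745162e-03,  1.33520296e+00,
       -2.88417895e-05,  1.57078840e+00]), 'joint_vel': array([ 2.04065918e-03,  8.59221254e-04, -2.41854567e-04, -1.29217799e-05,
       -6.56170266e-04, -1.51333461e-04]), 'tau': array([-8.57939085e-04, -3.72313321e+01,  2.52410191e+01,  1.69333408e-02,
       -4.62556602e-05, -5.89346278e-07]), 'eef_pos': array([0.13838753, 0.47983956, 0.25540423]), 'tool_rot': array([ 1.39919476e-01,  9.90162316e-01, -1.05347464e-03, -1.34310481e-04]), 'ft_force': array([-0.9649575 ,  0.06434342,  0.47914832]), 'ft_torque': array([ 0.02923662, -0.02047375, -0.00577833]), 'grasp_force': 0.0, 'grip_width': 0.08574643551410892}
[[496.6172853    0.         249.45671586]
 [  0.         496.6172853  189.58315184]
 [  0.           0.           1.        ]] [[-0.01872699  0.98525023 -0.17009202  0.22659572]
 [-0.99980526 -0.01951263 -0.00294825  0.00811855]
 [-0.00622371  0.17000368  0.98542377  1.66194674]
 [ 0.          0.          0.          1.        ]] [[ 0.82989149  0.33354439 -0.44724518 -0.02486388]
 [-0.55790006  0.50366498 -0.65959769 -0.75003667]
 [ 0.00525663  0.79691262  0.60407172  0.77609059]
 [ 0.          0.          0.          1.        ]]
```

View pics/top0.png

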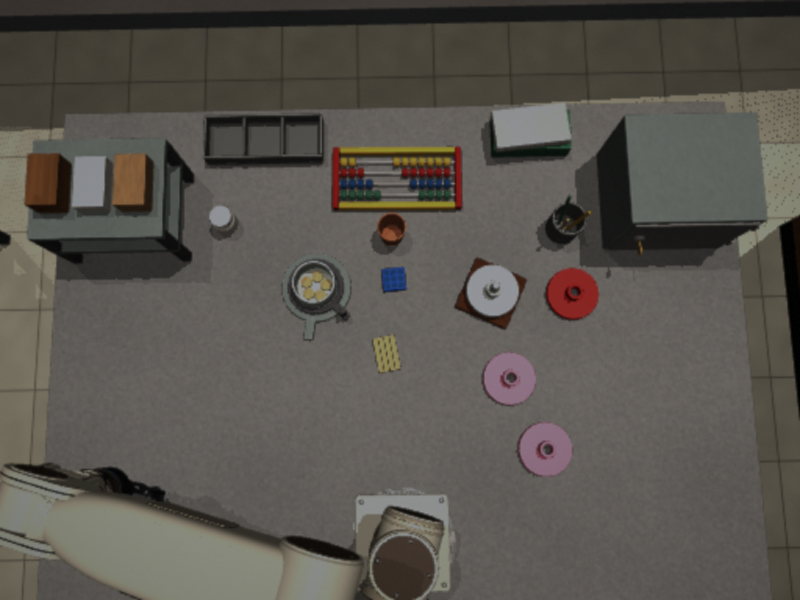

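View pics/side0.png

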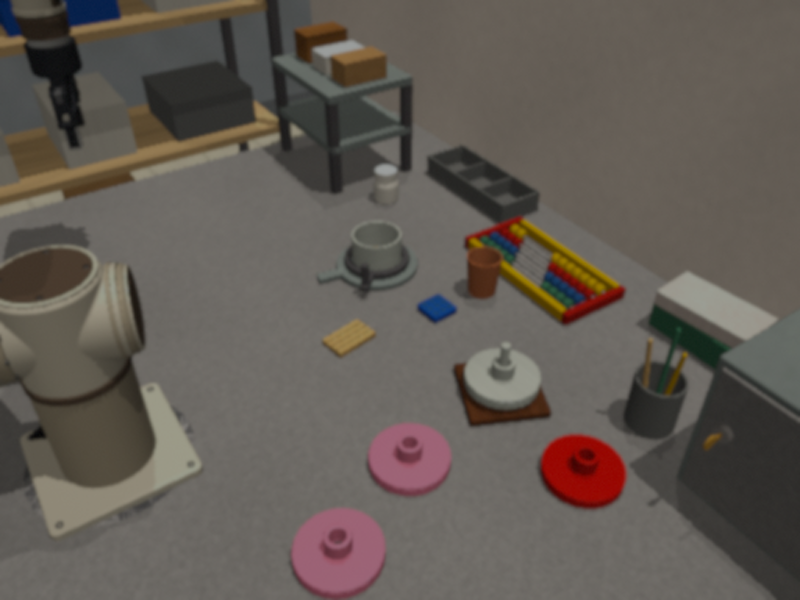

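The top view shows the canister at (316,287), with its tongue at (309,335) and its peg at about (343,313). There are four lid candidates: white on the walnut block at (492,290), red at (573,293), and pink at (509,378) and (545,449). The white one is meant, because it sits on the walnut block with a post through its neck. I'll confirm that in a crop.

Run:
```python
from h import *
z=np.load('c.npz');t=z['t_pixels'];s=z['s_pixels']
def cr(im,x,y,w=66,h=50): return cv2.resize(im[y:y+h,x:x+w],(396,300),interpolation=cv2.INTER_CUBIC)
save('crop0.png',np.vstack([np.hstack([cr(t,170,160),cr(t,284,160)]),np.hstack([cr(s,200,138),cr(s,290,215)])]))
c={k[2:]:z[k] for k in z if k[0]=='t'};k=.64
f=lambda u,v,zz:print(np.round(onz(c,(u*k,v*k),zz),3))
f(314,284,.072);f(309,335,.012);f(341,311,.064);f(492,289,.055)
M=z['t_pixels'].astype(int);H=cv2.cvtColor(t,cv2.COLOR_RGB2HSV)
m=((M.min(2)>120)&(H[:,:,1]<60)).astype(np.uint8);m[:,:280]=0;m[:,350:]=0;m[:150]=0;m[230:]=0
n,l,st,ce=cv2.connectedComponentsWithStats(m);print(st,ce)
```

```text
[0.53  0.17  0.072]
[0.431 0.188 0.012]
[0.473 0.115 0.064]
[ 0.515 -0.202  0.055]
[[     0      0    512    384 195859]
 [   299    170     33     32    749]] [[255.271915   191.52405557]
 [315.14285714 185.20961282]]
```

View pics/crop0.png

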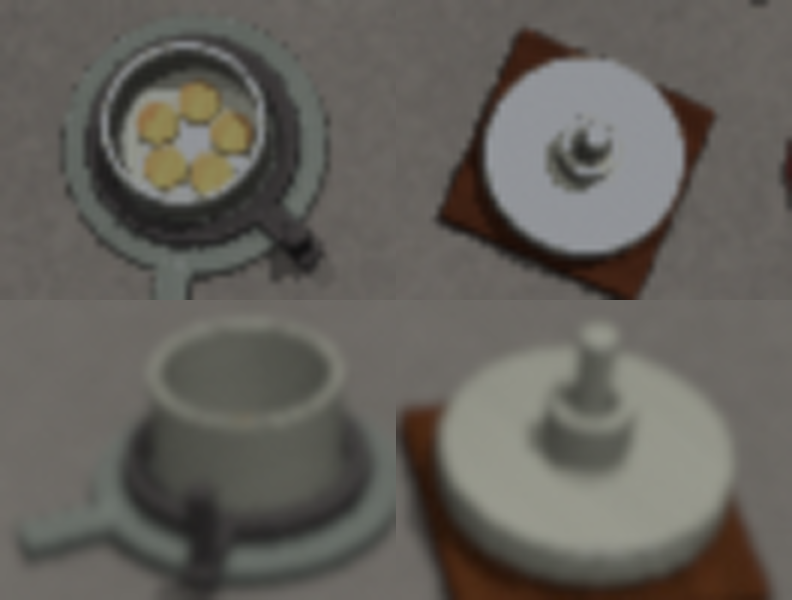

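The crop confirms it. The white lid pair on the walnut block has the post through its neck (plate centre at crop (585,155)). The canister rim is centred at crop (185,124), with the lever and peg at (300,250) and the tongue pointing down at (172,290). Next I'll work out the approach move to above the peg.

```bash
cat >> h.py <<'E'
def yaw(o): 
    y=R.from_quat(o['tool_rot']).as_matrix()[:,1];return np.degrees(np.arctan2(y[1],y[0]))
def go(p,yw=None):
    "print normalised shift/turn (tool axes) to world target with tool down and yaw yw deg"
    o=bot.get_obs();r=R.from_quat(o['tool_rot']);s=r.inv().apply(np.array(p)-o['eef_pos'])
    yw=yaw(o) if yw is None else yw
    a=np.radians(yw);Y=np.array([np.cos(a),np.sin(a),0]);Z=np.array([0,0,-1.]);X=np.cross(Y,Z)
    t=(r.inv()*R.from_matrix(np.c_[X,Y,Z])).as_rotvec()
    print('at',np.round(o['eef_pos'],4),'yaw',round(yaw(o),1),'SHIFT',np.round(s/.5,4),'TURN',np.round(t/np.pi,4),'mm',np.round(s*1e3,1),'F',np.round(o['ft_force'],1),'w',round(o['grip_width'],4),'g',round(o['grasp_force'],1),'t',round(o['clock'],2))
E
python3 - <<'E'
from h import *
z=np.load('c.npz');c={k[2:]:z[k] for k in z if k[0]=='t'}
C=onz(c,(170+185/6-.4,160+124/6-.4),.072);T=onz(c,(309*.64-.3,335*.64-.3),.012);L=onz(c,(315.14,185.2),.041)
print(C,T,L); go([.475,.117,.22],134)
E
```

```text
[0.53502841 0.17215956 0.072     ] [0.43162238 0.18852422 0.012     ] [ 0.51681329 -0.20497903  0.041     ]
at [0.1384 0.4799 0.2555] yaw 73.9 SHIFT [-0.8479 -0.5107  0.072 ] TURN [-5.000e-04 -3.000e-04 -3.338e-01] mm [-424.  -255.4   36. ] F [-0.6  0.7 -0.8] w 0.0849 g 0.0 t 0.1
```

```bash
python3 -m pendant '[-0.85,-0.51,0.07,0,0,-0.334,0.6,-0.85,-0.51,0.07,0,0,-0.334,0.6,-0.85,-0.51,0.07,0,0,-0.334,0.6,-0.85,-0.51,0.07,0,0,-0.334,0.6,-0.85,-0.51,0.07,0,0,-0.334,0.6,-0.85,-0.51,0.07,0,0,-0.334,0.6,-0.85,-0.51,0.07,0,0,-0.334,0.6,-0.85,-0.51,0.07,0,0,-0.334,0.6,-0.85,-0.51,0.07,0,0,-0.334,0.6,-0.85,-0.51,0.07,0,0,-0.334,0.6]'
python3 -c "
from h import *
go([.475,.117,.22],134)"
```

```text
clock: 0.93
eef_pos: [0.3863, 0.2151, 0.2305]
tool_rot: [-0.378, 0.926, 0.0, -0.0]
ft_force: [0.4, 1.3, 0.2]
grip_width: 0.0517
grasp_force: 0.0
at [0.3863 0.2151 0.2305] yaw 134.4 SHIFT [ 0.0105 -0.2642  0.0209] TURN [ 0.0002 -0.0001  0.0021] mm [   5.2 -132.1   10.4] F [0.4 1.3 0.2] w 0.0517 g 0.0 t 0.93
```

```bash
python3 -m pendant '[0.01,-0.264,0.02,0,0,0,0.6,0.01,-0.264,0.02,0,0,0,0.6,0.01,-0.264,0.02,0,0,0,0.6,0.01,-0.264,0.02,0,0,0,0.6,0.01,-0.264,0.02,0,0,0,0.6,0.01,-0.264,0.02,0,0,0,0.6,0.01,-0.264,0.02,0,0,0,0.6,0.01,-0.264,0.02,0,0,0,0.6,0.01,-0.264,0.02,0,0,0,0.6,0.01,-0.264,0.02,0,0,0,0.6]'
python3 - <<'E'
from h import *
go([.475,.117,.22],134)
o=bot.get_obs();c=bot.camera('wrist');print(c['mtx'],c['hand_eye'])
import pickle;pickle.dump((o,c),open('w1.pkl','wb'))
save('w1.png',cv2.resize(c['pixels'],(800,600),interpolation=cv2.INTER_CUBIC))
E
```

```text
clock: 1.77
eef_pos: [0.4736, 0.1188, 0.2211]
tool_rot: [-0.376, 0.927, 0.0, 0.0]
ft_force: [-0.1, 0.3, 0.3]
grip_width: 0.051
grasp_force: 0.0
at [0.4736 0.1188 0.2211] yaw 134.2 SHIFT [ 0.0006 -0.0046  0.0021] TURN [-0.      0.0001  0.0009] mm [ 0.3 -2.3  1.1] F [-0.1  0.3  0.3] w 0.051 g 0.0 t 1.77
[[297.31863964   0.         254.71517803]
 [  0.         297.31863964 194.51598041]
 [  0.           0.           1.        ]] [[ 1.26726940e-03  9.48131221e-01  3.17876678e-01  8.12594220e-02]
 [ 9.99999077e-01 -1.04586109e-03 -8.67174912e-04 -4.78829663e-04]
 [-4.89740759e-04  3.17877484e-01 -9.48131671e-01 -1.17776393e-01]
 [ 0.00000000e+00  0.00000000e+00  0.00000000e+00  1.00000000e+00]]
```

View pics/w1.png

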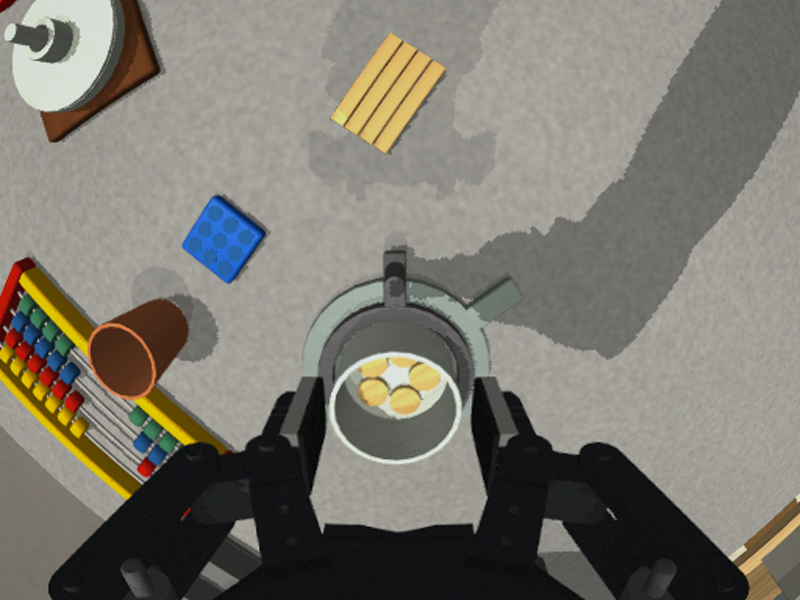

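The wrist view shows the peg top at about (396,288), the canister rim spanning x 330–461 and y 352–464, and the tongue end at about (510,288). I'll cast rays from these points.

Run:
```python
from h import *
import pickle;o,c=pickle.load(open('w1.pkl','rb'));k=.64
f=lambda u,v,z:wonz(c,o,(u*k-.3,v*k-.3),z)
pts=np.array([f(u,v,.072) for u,v in[(330,408),(461,404),(395,352),(395,464)]])
A=np.c_[2*pts[:,:2],np.ones(4)];s=np.linalg.lstsq(A,(pts[:,:2]**2).sum(1),rcond=None)[0]
C=s[:2];print('C',C,'r',np.sqrt(s[2]+C@C))
P=f(396,289,.064)[:2];T=(f(514,276,.012)[:2]+f(523,296,.012)[:2])/2
for n,q in(('peg',P),('tong',T)):
    d=q-C;print(n,q,np.hypot(*d),np.degrees(np.arctan2(d[1],d[0])))
p=cv2.resize(c['pixels'][150:215,225:305],(800,600)[0:1]+(650,))[:600]
```

```text
C [0.53565419 0.17615271] r 0.04434533717647158
peg [0.47550845 0.11820542] 0.08351884056229539 -136.0665101600473
tong [0.42097882 0.19286828] 0.11588723317819559 171.7067261100221
```

```bash
python3 -c "
from h import *
go([.475,.1165,.056],134)"
```

```text
at [0.4737 0.1187 0.2211] yaw 134.1 SHIFT [ 0.0014 -0.0048  0.3301] TURN [-0.      0.0001  0.0008] mm [  0.7  -2.4 165.1] F [-0.3  0.5  0.1] w 0.0517 g 0.0 t 1.82
```

```bash
python3 -m pendant '[0.001,-0.005,0.08,0,0,0,0.6,0.001,-0.005,0.16,0,0,0,0.6,0.001,-0.005,0.22,0,0,0,0.6,0.001,-0.005,0.27,0,0,0,0.6,0.001,-0.005,0.31,0,0,0,0.6,0.001,-0.005,0.33,0,0,0,0.6,0.001,-0.005,0.33,0,0,0,0.6,0.001,-0.005,0.33,0,0,0,0.6,0.001,-0.005,0.33,0,0,0,0.1,0.001,-0.005,0.33,0,0,0,0]'
python3 -m pendant '[0,0,0,0,0,0,0,0,0,0,0,0,0,0,0,0,0,0,0,0,0,0,0,0,0,0,0,0,0,0,0,0,0,0,0,0,0,0,0,0,0,0,0,0,0,0,0,0,0,0,0,0,0,0,0,0,0,0,0,0,0,0,0,0,0,0,0,0,0,0]'
python3 - <<'E'
from h import *
go([.475,.1165,.056],134)
o=bot.get_obs()
C=np.array([.5354,.1745]);p=o['eef_pos'];d=p[:2]-C;r=np.hypot(*d);a0=np.arctan2(d[1],d[0]);print(r,np.degrees(a0))
rt=R.from_quat(o['tool_rot'])
for k in range(5,60,5):
    a=a0-np.radians(k);q=np.r_[C+.085*np.array([np.cos(a),np.sin(a)]),p[2]]
    print(k,np.round(rt.inv().apply(q-p)/.5,4),k/180)
E
```

```text
clock: 2.65
eef_pos: [0.4769, 0.116, 0.0574]
tool_rot: [-0.375, 0.927, -0.0, 0.002]
ft_force: [-0.3, 0.6, 0.0]
grip_width: 0.0281
grasp_force: 0.0
clock: 3.48
eef_pos: [0.4766, 0.116, 0.0573]
tool_rot: [-0.375, 0.927, -0.0, 0.001]
ft_force: [-1.1, 0.9, 6.6]
grip_width: 0.0125
grasp_force: 58.4
at [0.4766 0.116  0.0573] yaw 134.0 SHIFT [0.0016 0.0029 0.0025] TURN [-0.0003  0.0008  0.0002] mm [0.8 1.4 1.3] F [-1.1  0.9  6.6] w 0.0125 g 58.4 t 3.48
0.08297009838596181 -135.16290001475912
5 [ 0.0036  0.0148 -0.    ] 0.027777777777777776
10 [ 0.0019  0.0295 -0.    ] 0.05555555555555555
15 [-0.0011  0.044  -0.    ] 0.08333333333333333
20 [-0.0054  0.0582 -0.    ] 0.1111111111111111
25 [-0.0109  0.072  -0.0001] 0.1388888888888889
30 [-0.0175  0.0853 -0.    ] 0.16666666666666666
35 [-0.0253  0.0979 -0.    ] 0.19444444444444445
40 [-0.0342  0.1098 -0.    ] 0.2222222222222222
45 [-0.044   0.1208 -0.    ] 0.25
50 [-0.0548  0.131   0.    ] 0.2777777777777778
55 [-0.0665  0.1402  0.    ] 0.3055555555555556
```

```bash
python3 -m pendant '[0,0.0145,0,0,0,0.028,0,-0.002,0.029,0,0,0,0.056,0,-0.005,0.043,0,0,0,0.083,0,-0.009,0.057,0,0,0,0.111,0,-0.0145,0.07,0,0,0,0.139,0,-0.021,0.083,0,0,0,0.167,0,-0.0285,0.0955,0,0,0,0.194,0,-0.037,0.107,0,0,0,0.222,0,-0.037,0.107,0,0,0,0.222,0,-0.037,0.107,0,0,0,0.222,0]'
python3 - <<'E'
from h import *
go([.475,.1165,.056],94)
o=bot.get_obs()
C=np.array([.5354,.1745]);p=o['eef_pos'];d=p[:2]-C;r=np.hypot(*d);a0=np.arctan2(d[1],d[0]);print(r,np.degrees(a0))
rt=R.from_quat(o['tool_rot'])
for k in (3,6,9,12,14,16,18):
    a=a0-np.radians(k);q=np.r_[C+r*np.array([np.cos(a),np.sin(a)]),p[2]]
    print(k,np.round(rt.inv().apply(q-p)/.5,4),k/180)
E
```

```text
clock: 4.32
eef_pos: [0.452, 0.168, 0.0573]
tool_rot: [-0.036, 0.999, 0.001, 0.001]
ft_force: [-2.2, 1.3, 7.2]
grip_width: 0.012
grasp_force: 58.9
at [0.452  0.168  0.0573] yaw 94.1 SHIFT [-0.0384 -0.106   0.0025] TURN [0.0005 0.0005 0.0007] mm [-19.2 -53.    1.2] F [-2.2  1.3  7.2] w 0.012 g 58.9 t 4.32
0.08363316936991322 -175.51494617186228
3 [-0.0002  0.0088  0.    ] 0.016666666666666666
6 [-0.0008  0.0175  0.    ] 0.03333333333333333
9 [-0.0019  0.0262  0.    ] 0.05
12 [-0.0034  0.0348  0.0001] 0.06666666666666667
14 [-0.0047  0.0405  0.0001] 0.07777777777777778
16 [-0.0062  0.0461  0.0001] 0.08888888888888889
18 [-0.0079  0.0517  0.0001] 0.1
```

```bash
python3 -m pendant '[0,0.009,0,0,0,0.017,0,-0.001,0.0175,0,0,0,0.033,0,-0.002,0.026,0,0,0,0.05,0,-0.003,0.035,0,0,0,0.067,0,-0.004,0.038,0,0,0,0.072,0,-0.0045,0.0405,0,0,0,0.078,0,-0.0055,0.0435,0,0,0,0.083,0,-0.0055,0.0435,0,0,0,0.083,0,-0.0055,0.0435,0,0,0,0.083,0,-0.0055,0.0435,0,0,0,0.083,0]'
python3 - <<'E'
from h import *
go([.475,.1165,.056])
o=bot.get_obs()
C=np.array([.5354,.1745]);p=o['eef_pos'];d=p[:2]-C;print(np.hypot(*d),np.degrees(np.arctan2(d[1],d[0])))
c=bot.camera('wrist');t=bot.camera('top')
import pickle;pickle.dump((o,c),open('w2.pkl','wb'))
save('w2.png',cv2.resize(c['pixels'][120:312,128:384],(800,600),interpolation=cv2.INTER_CUBIC))
E
```

```text
clock: 5.15
eef_pos: [0.4528, 0.1891, 0.0572]
tool_rot: [0.095, 0.996, 0.0, 0.0]
ft_force: [-3.8, -0.5, 9.8]
grip_width: 0.0119
grasp_force: 59.1
at [0.4528 0.1891 0.0572] yaw 79.2 SHIFT [-0.071  -0.1342  0.0024] TURN [ 0.0003  0.0001 -0.    ] mm [-35.5 -67.1   1.2] F [-3.8 -0.5  9.8] w 0.0119 g 59.1 t 5.15
0.08392332355567818 169.99568111453218
```

View pics/w2.png

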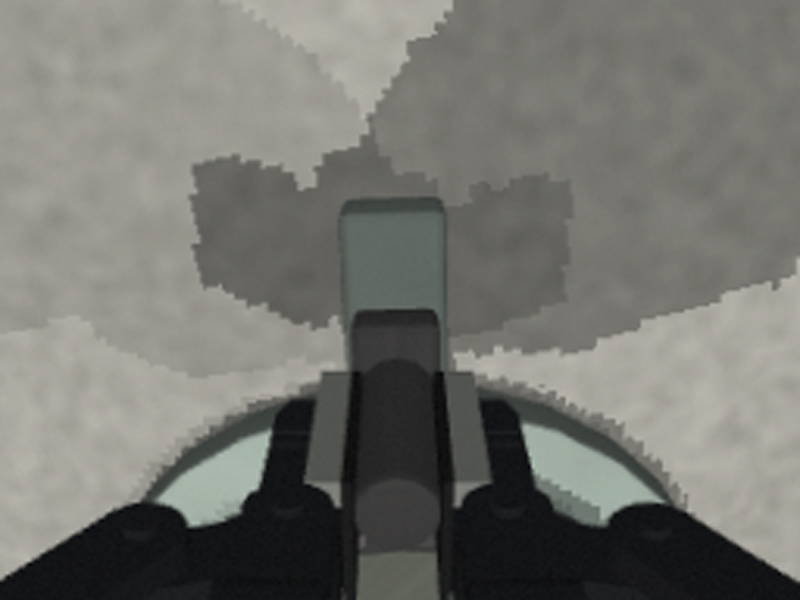

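The lever (centre x≈396) now lies over the tongue (centre x≈393). I'll nudge it a little further to feel for the stop.

```bash
python3 -m pendant '[0,0.002,0,0,0,0.004,0,0,0.004,0,0,0,0.008,0,0,0.004,0,0,0,0.008,0,0,0.004,0,0,0,0.008,0,0,0.004,0,0,0,0.008,0,0,0.004,0,0,0,0.008,0,0,0.004,0,0,0,0.008,0,0,0.004,0,0,0,0.008,0,0,0.004,0,0,0,0.008,0,0,0.004,0,0,0,0.008,0]'
```

```text
clock: 6.08
eef_pos: [0.4528, 0.1892, 0.0572]
tool_rot: [0.107, 0.994, -0.002, 0.0]
ft_force: [-4.4, -6.3, 12.2]
grip_width: 0.0121
grasp_force: 59.4
```

```bash
python3 -m pendant '[0,0,0,0,0,0,0.5,0,0,0,0,0,0,0.5,0,0,0,0,0,0,0.5,0,0,0,0,0,0,0.5,0,0,0,0,0,0,0.5,0,0,-0.06,0,0,0,0.5,0,0,-0.14,0,0,0,0.5,0,0,-0.22,0,0,0,0.5,0,0,-0.3,0,0,0,0.5,0,0,-0.3,0,0,0,0.5]'
python3 - <<'E'
from h import *
go([.51,-.205,.23],78)
o=bot.get_obs();c=bot.camera('wrist')
import pickle;pickle.dump((o,c),open('w3.pkl','wb'))
E
```

```text
clock: 6.92
eef_pos: [0.4575, 0.1927, 0.214]
tool_rot: [0.107, 0.994, 0.004, 0.006]
ft_force: [2.0, 0.2, 0.7]
grip_width: 0.0425
grasp_force: 0.0
at [0.4575 0.1927 0.214 ] yaw 77.7 SHIFT [-0.2724 -0.7545 -0.0352] TURN [ 0.0027  0.0039 -0.0017] mm [-136.2 -377.2  -17.6] F [2.  0.2 0.7] w 0.0425 g 0.0 t 6.92
```

```bash
python3 -m pendant '[-0.272,-0.755,-0.04,0,0,0,0.5,-0.272,-0.755,-0.04,0,0,0,0.5,-0.272,-0.755,-0.04,0,0,0,0.5,-0.272,-0.755,-0.04,0,0,0,0.5,-0.272,-0.755,-0.04,0,0,0,0.5,-0.272,-0.755,-0.04,0,0,0,0.5,-0.272,-0.755,-0.04,0,0,0,0.5,-0.272,-0.755,-0.04,0,0,0,0.5,-0.272,-0.755,-0.04,0,0,0,0.5,-0.272,-0.755,-0.04,0,0,0,0.5]'
python3 -m pendant '[0,0,0,0,0,0,0.5,0,0,0,0,0,0,0.5,0,0,0,0,0,0,0.5,0,0,0,0,0,0,0.5,0,0,0,0,0,0,0.5,0,0,0,0,0,0,0.5,0,0,0,0,0,0,0.5,0,0,0,0,0,0,0.5,0,0,0,0,0,0,0.5,0,0,0,0,0,0,0.5]'
python3 - <<'E'
from h import *
go([.51,-.205,.23],78)
o=bot.get_obs();c=bot.camera('wrist');t=bot.camera('top')
import pickle;pickle.dump((o,c,t),open('w4.pkl','wb'))
a=c['pixels'][60:300,96:416];b=t['pixels'][150:240,170:290]
save('w4.png',np.hstack([cv2.resize(a,(480,360)),cv2.resize(b,(320,240)).repeat(1,0)[:240] if 0 else cv2.copyMakeBorder(cv2.resize(b,(320,240)),0,120,0,0,0)]))
E
```

```text
clock: 7.8
eef_pos: [0.5052, -0.2106, 0.2243]
tool_rot: [0.109, 0.994, -0.0, -0.001]
ft_force: [0.0, -0.1, -0.1]
grip_width: 0.0426
grasp_force: 0.0
clock: 8.63
eef_pos: [0.5057, -0.2068, 0.2259]
tool_rot: [0.107, 0.994, -0.0, 0.0]
ft_force: [0.1, -0.1, 0.6]
grip_width: 0.0426
grasp_force: 0.0
at [ 0.5057 -0.2068  0.2259] yaw 77.7 SHIFT [-0.0076  0.0053 -0.0082] TURN [-0.      0.0001 -0.0016] mm [-3.8  2.7 -4.1] F [ 0.1 -0.1  0.6] w 0.0426 g 0.0 t 8.63
```

View pics/w4.png

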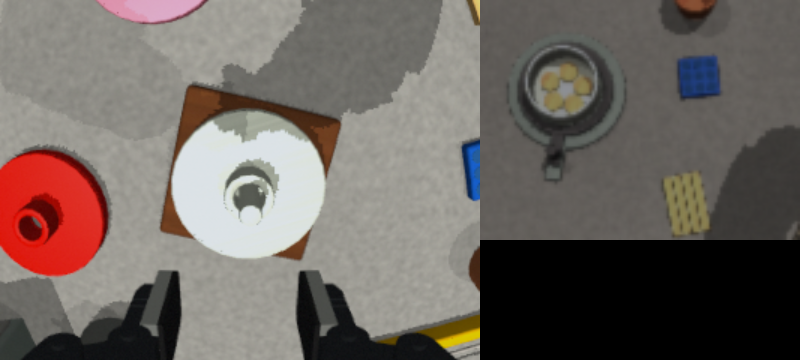

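The collar lever lies over the tongue at (553,160) in the right panel. The white lids are at (249,185) in the left panel, with the post top at (251,215).

Run:
```python
from h import *
import pickle;o,c,t=pickle.load(open('w4.pkl','rb'))
f=lambda u,v,z:wonz(c,o,(96+u/1.5-.2,60+v/1.5-.2),z)
pts=np.array([f(u,v,.041) for u,v in[(171,184),(326,184),(249,109),(249,258)]])
A=np.c_[2*pts[:,:2],np.ones(4)];s=np.linalg.lstsq(A,(pts[:,:2]**2).sum(1),rcond=None)[0]
C=s[:2];print('C',C,'r',np.sqrt(s[2]+C@C)); P=f(251,215,.097);print(P)
im=c['pixels'];g=im.min(2)
go([P[0],P[1],.094])
```

```text
C [ 0.51632238 -0.20120933] r 0.055424500987416185
[ 0.51672116 -0.20123495  0.097     ]
at [ 0.5057 -0.207   0.2259] yaw 77.7 SHIFT [-0.0191  0.0159  0.2637] TURN [-0.  0.  0.] mm [ -9.6   8.  131.9] F [-0.4  0.  -0.2] w 0.0427 g 0.0 t 8.73
```

```bash
python3 -m pendant '[-0.019,0.016,0.06,0,0,0,0.5,-0.019,0.016,0.12,0,0,0,0.5,-0.019,0.016,0.17,0,0,0,0.5,-0.019,0.016,0.21,0,0,0,0.5,-0.019,0.016,0.24,0,0,0,0.5,-0.019,0.016,0.255,0,0,0,0.5,-0.019,0.016,0.263,0,0,0,0.5,-0.019,0.016,0.263,0,0,0,0.5,-0.019,0.016,0.263,0,0,0,0.5,-0.019,0.016,0.263,0,0,0,0.2]'
python3 -m pendant '[0,0,0,0,0,0,0,0,0,0,0,0,0,0,0,0,0,0,0,0,0,0,0,0,0,0,0,0,0,0,0,0,0,0,0,0,0,0,0,0,0,0,0,0,0,0,0,0,0,0,0,0,0,0,0,0,0,0,0,0,0,0,0,0,0,0,0,0,0,0]'
```

```text
clock: 9.57
eef_pos: [0.5176, -0.2016, 0.0956]
tool_rot: [0.107, 0.994, -0.0, 0.001]
ft_force: [-0.8, -0.1, -0.5]
grip_width: 0.032
grasp_force: 0.0
clock: 10.4
eef_pos: [0.5174, -0.2017, 0.0956]
tool_rot: [0.107, 0.994, -0.0, 0.001]
ft_force: [-0.3, -0.4, 5.8]
grip_width: 0.0117
grasp_force: 58.5
```

```bash
python3 -m pendant '[0,0,-0.01,0,0,0,0,0,0,-0.03,0,0,0,0,0,0,-0.06,0,0,0,0,0,0,-0.1,0,0,0,0,0,0,-0.14,0,0,0,0,0,0,-0.18,0,0,0,0,0,0,-0.21,0,0,0,0,0,0,-0.23,0,0,0,0,0,0,-0.24,0,0,0,0,0,0,-0.24,0,0,0,0]'
python3 - <<'E'
from h import *
go([.5355,.1755,.2156])
save('s5.png',cv2.resize(bot.camera('side')['pixels'][130:330,200:460],(780,600),interpolation=cv2.INTER_CUBIC))
E
```

```text
clock: 11.23
eef_pos: [0.517, -0.2013, 0.2153]
tool_rot: [0.107, 0.994, -0.0, 0.001]
ft_force: [-0.3, -0.4, -3.3]
grip_width: 0.0122
grasp_force: 58.6
at [ 0.517  -0.2013  0.2153] yaw 77.7 SHIFT [ 0.1245  0.7442 -0.0009] TURN [-0.      0.0005  0.    ] mm [ 62.2 372.1  -0.5] F [-0.3 -0.4 -3.3] w 0.0122 g 58.6 t 11.23
```

View pics/s5.png

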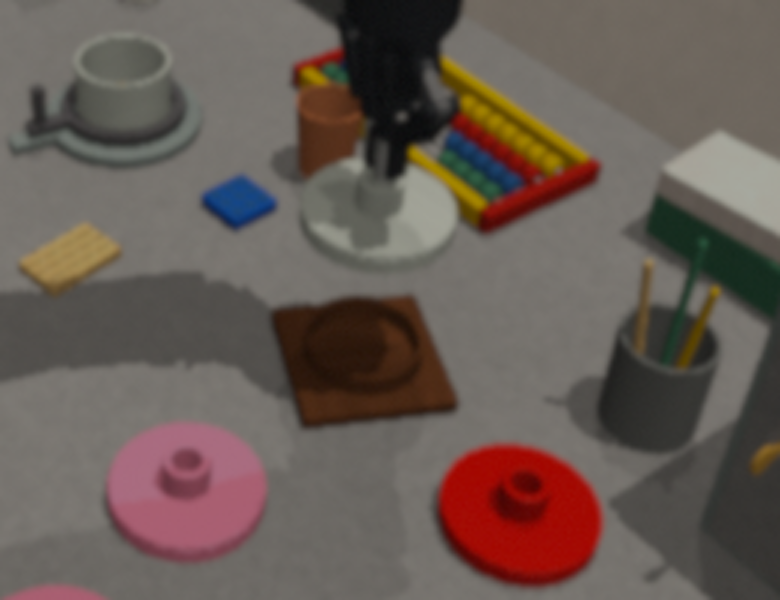

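The lids are held level and together, and the block is empty. I'll carry them across above the canister.

```bash
python3 -m pendant '[0.01,0.05,0,0,0,0,0,0.02,0.11,0,0,0,0,0,0.03,0.18,0,0,0,0,0,0.042,0.25,0,0,0,0,0,0.054,0.32,0,0,0,0,0,0.066,0.39,0,0,0,0,0,0.078,0.46,0,0,0,0,0,0.09,0.53,0,0,0,0,0,0.1,0.59,0,0,0,0,0,0.108,0.64,0,0,0,0,0]'
python3 -c "
from h import *
go([.536,.176,.2156])"
```

```text
clock: 12.12
eef_pos: [0.5309, 0.1252, 0.2126]
tool_rot: [0.106, 0.994, -0.0, -0.002]
ft_force: [0.2, -0.0, -2.4]
grip_width: 0.0119
grasp_force: 58.9
at [0.5309 0.1252 0.2126] yaw 77.8 SHIFT [ 0.0116  0.1014 -0.006 ] TURN [-0.0002 -0.001  -0.    ] mm [ 5.8 50.7 -3. ] F [ 0.2 -0.  -2.4] w 0.0119 g 58.9 t 12.12
```

```bash
python3 -m pendant '[0.006,0.04,0,0,0,0,0,0.011,0.07,0,0,0,0,0,0.014,0.09,0,0,0,0,0,0.016,0.1,0,0,0,0,0,0.0165,0.104,0,0,0,0,0,0.0165,0.104,0,0,0,0,0,0.0165,0.104,0,0,0,0,0,0.0165,0.104,0,0,0,0,0,0.0165,0.104,0,0,0,0,0,0.0165,0.104,0,0,0,0,0]'
python3 -c "
from h import *
go([.536,.176,.1366])"
```

```text
clock: 12.95
eef_pos: [0.5352, 0.1748, 0.2144]
tool_rot: [0.108, 0.994, 0.0, 0.0]
ft_force: [0.1, -0.6, -3.4]
grip_width: 0.0117
grasp_force: 58.9
at [0.5352 0.1748 0.2144] yaw 77.6 SHIFT [-0.0009  0.0027  0.1557] TURN [ 0.      0.0001 -0.    ] mm [-0.5  1.3 77.8] F [ 0.1 -0.6 -3.4] w 0.0117 g 58.9 t 12.95
```

```bash
python3 -m pendant '[-0.001,0.002,0.03,0,0,0,0,-0.001,0.002,0.06,0,0,0,0,-0.001,0.002,0.09,0,0,0,0,-0.001,0.002,0.115,0,0,0,0,-0.001,0.002,0.13,0,0,0,0,-0.001,0.002,0.14,0,0,0,0,-0.001,0.002,0.147,0,0,0,0,-0.001,0.002,0.151,0,0,0,0,-0.001,0.002,0.151,0,0,0,0,-0.001,0.002,0.151,0,0,0,0]'
python3 -c "
from h import *
go([.536,.176,.1356])"
```

```text
clock: 13.78
eef_pos: [0.5362, 0.1765, 0.1394]
tool_rot: [0.107, 0.994, 0.0, 0.001]
ft_force: [1.1, 0.1, -3.5]
grip_width: 0.0116
grasp_force: 58.9
at [0.5362 0.1765 0.1394] yaw 77.7 SHIFT [ 0.0003 -0.0011  0.0076] TURN [ 0.0002  0.0003 -0.    ] mm [ 0.1 -0.5  3.8] F [ 1.1  0.1 -3.5] w 0.0116 g 58.9 t 13.78
```

```bash
python3 -m pendant '[0,-0.001,0.002,0,0,0,0,0,-0.001,0.004,0,0,0,0,0,-0.001,0.006,0,0,0,0,0,-0.001,0.008,0,0,0,0,0,-0.001,0.009,0,0,0,0,0,-0.001,0.009,0,0,0,0,0,-0.001,0.009,0,0,0,0,0,-0.001,0.009,0,0,0,0,0,-0.001,0.009,0,0,0,0,0,-0.001,0.009,0,0,0,0]'
```

```text
clock: 14.62
eef_pos: [0.5358, 0.176, 0.1356]
tool_rot: [0.107, 0.994, 0.0, 0.001]
ft_force: [-3.3, -0.8, 6.3]
grip_width: 0.012
grasp_force: 59.8
```

```bash
python3 -m pendant '[0,0,-0.001,0,0,0,0.75,0,0,-0.001,0,0,0,0.75,0,0,-0.001,0,0,0,0.75,0,0,-0.001,0,0,0,0.75,0,0,-0.001,0,0,0,0.75,0,0,-0.001,0,0,0,0.75,0,0,-0.001,0,0,0,0.75,0,0,-0.001,0,0,0,0.75,0,0,-0.001,0,0,0,0.75,0,0,-0.001,0,0,0,0.75]'
python3 - <<'E'
from h import *
go([.536,.176,.108])
a=cv2.resize(bot.camera('side')['pixels'][120:220,180:310],(520,400),interpolation=cv2.INTER_CUBIC)
b=cv2.resize(bot.camera('wrist')['pixels'],(280,210))
save('s6.png',np.hstack([a,cv2.copyMakeBorder(b,0,190,0,0,0)]))
E
```

```text
clock: 15.45
eef_pos: [0.5357, 0.1759, 0.1347]
tool_rot: [0.107, 0.994, -0.0, -0.0]
ft_force: [0.3, -0.1, 0.1]
grip_width: 0.0642
grasp_force: 0.0
at [0.5357 0.1759 0.1347] yaw 77.7 SHIFT [-0.0005  0.0004  0.0535] TURN [-0. -0. -0.] mm [-0.3  0.2 26.7] F [ 0.3 -0.1  0.1] w 0.0642 g 0.0 t 15.45
```

View pics/s6.png

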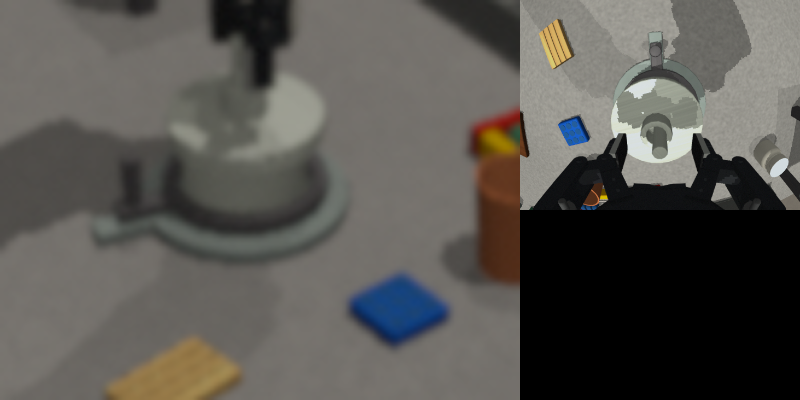

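The lids are seated level, the collar is still locked, and the post is centred between the fingers. Now I'll descend to the neck and grip it.

```bash
python3 -m pendant '[0,0,0.012,0,0,0,0.75,0,0,0.024,0,0,0,0.75,0,0,0.036,0,0,0,0.75,0,0,0.046,0,0,0,0.75,0,0,0.053,0,0,0,0.75,0,0,0.053,0,0,0,0.75,0,0,0.053,0,0,0,0.4,0,0,0.053,0,0,0,0.2,0,0,0.053,0,0,0,0.1,0,0,0.053,0,0,0,0.1]'
python3 -m pendant '[0,0,0,0,0,0,0.1,0,0,0,0,0,0,0.1,0,0,0,0,0,0,0.1,0,0,0,0,0,0,0.1,0,0,0,0,0,0,0.1,0,0,0,0,0,0,0.1,0,0,0,0,0,0,0.1,0,0,0,0,0,0,0.1,0,0,0,0,0,0,0.1,0,0,0,0,0,0,0.1]'
```

```text
clock: 16.38
eef_pos: [0.5361, 0.1759, 0.109]
tool_rot: [0.107, 0.994, 0.0, 0.001]
ft_force: [0.3, -0.4, 2.7]
grip_width: 0.0324
grasp_force: 59.5
clock: 17.22
eef_pos: [0.5361, 0.1759, 0.109]
tool_rot: [0.107, 0.994, 0.0, 0.001]
ft_force: [-1.2, -1.0, 5.3]
grip_width: 0.0323
grasp_force: 59.7
```

```bash
python3 -m pendant '[0,0,-0.004,0,0,0,0.1,0,0,-0.01,0,0,0,0.1,0,0,-0.018,0,0,0,0.1,0,0,-0.028,0,0,0,0.1,0,0,-0.04,0,0,0,0.1,0,0,-0.052,0,0,0,0.1,0,0,-0.064,0,0,0,0.1,0,0,-0.076,0,0,0,0.1,0,0,-0.088,0,0,0,0.1,0,0,-0.1,0,0,0,0.1]'
python3 -m pendant '[0,0,-0.012,0,0,0,0.1,0,0,-0.024,0,0,0,0.1,0,0,-0.038,0,0,0,0.1,0,0,-0.052,0,0,0,0.1,0,0,-0.066,0,0,0,0.1,0,0,-0.08,0,0,0,0.1,0,0,-0.09,0,0,0,0.1,0,0,-0.096,0,0,0,0.1,0,0,-0.1,0,0,0,0.1,0,0,-0.1,0,0,0,0.1]'
python3 -m pendant '[0,0,0,0,0,0,0.1,0,0,0,0,0,0,0.1,0,0,0,0,0,0,0.1,0,0,0,0,0,0,0.1,0,0,0,0,0,0,0.1,0,0,0,0,0,0,0.1,0,0,0,0,0,0,0.1,0,0,0,0,0,0,0.1,0,0,0,0,0,0,0.1,0,0,0,0,0,0,0.1]'
python3 - <<'E'
from h import *
go([.536,.176,.208])
a=cv2.resize(bot.camera('side')['pixels'][70:220,160:310],(400,400),interpolation=cv2.INTER_CUBIC)
b=cv2.resize(bot.camera('wrist')['pixels'],(400,300))
save('s7.png',np.hstack([a,cv2.copyMakeBorder(b,0,100,0,0,0)]))
E
```

```text
clock: 18.05
eef_pos: [0.5358, 0.1759, 0.1591]
tool_rot: [0.107, 0.994, 0.0, 0.0]
ft_force: [-0.1, -0.7, -0.6]
grip_width: 0.0322
grasp_force: 59.6
clock: 18.88
eef_pos: [0.5359, 0.1759, 0.2087]
tool_rot: [0.107, 0.994, 0.0, 0.0]
ft_force: [0.6, 0.5, -1.7]
grip_width: 0.0321
grasp_force: 59.6
clock: 19.72
eef_pos: [0.5357, 0.1759, 0.2083]
tool_rot: [0.107, 0.994, 0.0, 0.0]
ft_force: [-0.2, -0.7, -2.3]
grip_width: 0.0323
grasp_force: 59.6
at [0.5357 0.1759 0.2083] yaw 77.7 SHIFT [-0.0005  0.0003  0.0006] TURN [ 0.  0. -0.] mm [-0.2  0.2  0.3] F [-0.2 -0.7 -2.3] w 0.0323 g 59.6 t 19.72
```

View pics/s7.png

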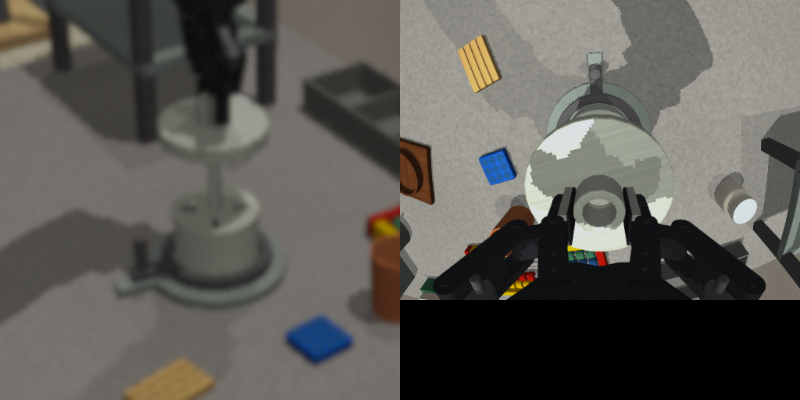

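The outer lid is held level about 26 mm clear of the post, the inner lid is seated, and the collar is locked. I'll hand in the job.

```bash
python3 -c "
from workcell import bot
print(bot.job_done())"
```

```text
the job is handed in; nothing more can be done
None
```

Job handed in at about 20 s: the collar is locked against its stop, the inner lid is seated on the canister, and the arm is holding the outer lid level and still, clear above the post.

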